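# Turn a needle plate over with a thin lifter

## Robot

A 7-joint arm with a two-finger parallel gripper is mounted at the origin on the work surface. World frame = base frame: x ahead of the robot, y to its left, z up, the work surface at z = 0. Lengths are in m, angles in rad, forces in N, time in s.
With the tool pointing down it reaches from about 0.4 to 0.85 m from the base axis. Payload 10.4 kg.
Tool frame: the origin (TCP) lies at the very end of the fingers, on their centre line; the grasp point (between the pads) lies 19 mm behind it; x points along the fingers, z is the direction in which the jaws open and shut, and the axes are right-handed (so a half turn about x gives the same grasp; the last joint's range is limited). The gripper opens to 85 mm and grips with 20 to 120 N. Pads are 22 mm wide; open, the fingers measure 114 mm over their backs; the gripper's body (76 mm by 85 mm) begins 54 mm behind the grasp point. The pads swing forward as they close: fully open they stand 13 mm farther back than shut.
Start: joints at [-1.308, 0.332, -0.065, 1.46, 0.022, 1.35, -0.088], TCP at [0.176, 0.6, 0.231] pointing down, gripper open.
Joint ranges: [-2.6, 2.6], [-0.5, 2.12], [-1.47, 1.34], [0.16, 2.42], [-1.27, 4.41], [0.06, 2.06], [-2.6, 2.6]. Speed limits (rad/s): [2.22, 2.22, 2.79, 2.79, 3.14, 3.14, 3.14].

## Interface

Orientations are given as a unit quaternion [x, y, z, w].
In Python, from workcell import telemetry, viewer, manip, spot_in, mark_of gives the robot as it stands. The module is installed in compiled form; this text tells all that it offers.
- The arm moves only by the shell command python3 -m crank 'ROWS' [FORCE]. ROWS is JSON, a list of rows, each a list of 3 entries, a list of its own where there are three numbers: the closure, from 0 (fully open) to 1 (shut), then the shift along the world's x, y, z in cm, then the turn, a rotation vector about the world's x, y, z in rad. A call has 1 to 12 rows; each row shifts and turns the commanded pose from where the row before left it; what a row does not reach is not made up. A row lasts 1/12 s, in which the tool goes at most 41.7 mm and 7.16 degrees, less where a joint would pass 70% of its speed; a pose out of reach is approached as far as the arm can. A call with a gripper value outside its range is refused whole. The fingers move at their own pace and stop on an object; FORCE is the grip in N (left out, the last holds). Time passes only in rows, so rows that do not move let the fingers close. It gives the time, the measured TCP pose, the force and the opening at its end, in the units of the state.
- telemetry.get_obs(): the state, without advancing time (a new reading comes with each control period).
- viewer.camera(name): name is "scene" or "top" or "wrist"; returns a dict with "frame" (384x512x3 uint8, red, green, blue), "intrinsics" (3x3 intrinsics, pixels), "k1" (the pictures are not rectified: a ray, as slopes to the right and down, at radius r is drawn at 1 + k1 r^2 times it, then the intrinsics apply), "cam_to_world" (4x4, takes a point from camera to world coordinates). Camera axes: x right, y up, looking along -z (the intrinsics and any distortion apply to the point x, -y, -z); pixel columns grow to the right and rows downward; lengths in m; the calibration is good to about 2 mm. A picture is of the moment at which its call begins. There is no depth.
- manip.hand_in(): hands the job in, once; it reports no verdict.
Trained networks look in a picture, given as the dict that the camera call returned (one of the last four; its "shot" number tells which), for a name from the list of things; names that differ only in an ending like _2 or _b are one class to them, and where a whole thing is asked for, a point or a joint stands for the part that bears it (a point fixed in the world has none). Each returns a list of dicts, best first, with "conf" (0 to 1); they miss things now and then, are a little off and sometimes report something else, mostly with a low value. They report only what shows in the picture. A call takes as long as a camera call. They do not tell look-alikes from the thing itself.
- spot_in(thing, picture): "location" ([x, y, z] in m, in the coordinates of the camera as it stood for that picture, good to about 4 mm: the middle of the surface that is visible of it).
- mark_of(thing, picture): "location" ([x, y, z] in m, in the coordinates of the camera as it stood for that picture, good to about 4 mm: a listed point, or the origin of a listed thing).
The state is a dict: "clock": time; "joint_pos": joint angles; "joint_velocities": joint speeds; "tau": joint torques, N m; "position": TCP position; "ee_rot": TCP orientation; "ft_force": force on the tool from outside, world axes, zero at the start; "torque": the same for the moment, N m; "grip_width": opening from 0.0 (shut) to 1.0 (fully open).
Only numpy, scipy, OpenCV 4.12 (cv2) and the standard library are available. Lean on these libraries where they do the work, as an engineer would, in place of code of your own. Each camera call takes 0.05 s, during which the arm holds its last target. There are 200 camera calls.

## Task

Take the cranked lifter from its stand, feel its blade under the needle plate's edge on the low bed of the turning board and push the plate home against the cork step with a gentle 6 to 15 N (never over 20 N of the lifter on plate or board). Then lever the plate over so that it lies underside up, flat on the raised cork pad, touching it only with the lifter, never with the gripper. Lay the lifter back across both forks of its stand, and leave the other loose things where they are.

Things in the scene. Friction and masses are not known exactly. Their poses are not given: they have to be found in the camera images.
- board: Turning board, fixed, 260 x 170 mm: low plywood bed (top 16 mm above the table) from x = -125 to 135 mm; on it a cork pad 8 mm thick, 120 x 170 mm (top 24 mm above the table), starting at about x = 0. Origin at table level; x points from the bed to the pad, y along the pad's edge, z up. The pad is clamped anywhere from 8 mm nearer to 8 mm farther than x = 0; this is not measured: feel for it.
- bed (a point): Point on top of the bed at (0, 0, 16) mm of the board, axes as the board's. The pad's upright 8 mm edge, parallel with y and within 8 mm of this point in x, is the step: the plate pushed in +x slides until it meets it; pressed home and then lifted by its opposite long edge it pivots there and, past upright, falls over onto the pad.
- plate: Steel sewing-machine needle plate, 0.13 to 0.23 kg: slab 60 x 84 x 4 mm (x, y, z), dark slots on its +z face, two ribs on its -z face. Origin in the middle of the slab; z points out of the slotted face: up at the start, down when turned over. It starts loose on the low bed, standing on its ribs (origin 5 mm above the bed), one long edge 4 to 30 mm short of the step, nearly parallel.
- rib (a point): Middle of the foot of the plate's rib on the -x side (away from the step), at (-15, 0, -5) mm in the plate's frame. Both ribs, at x = -15 and 15 mm, are 3 mm high, 6 mm wide in x and 70 mm long in y, so each long edge overhangs 12 mm with a 3 mm gap beneath; a blade slid in stops at the rib.
- lifter: Hand lifter, about 0.11 kg: dark wooden handle 100 x 14 x 20 mm (x, y, z), cranked steel neck, thin flat blade. Origin in the middle of the handle; x points from handle to blade, z up as it lies in the stand. The blade, 2 mm thick and 30 mm wide, runs level from x = 74 to 125 mm, its underside 41 mm below the origin. It can shift in the fingers: find the bed by touch.
- tip (a point): Middle of the lifter's front blade edge, on the underside: at (125, 0, -41) mm in the lifter's frame.
- stand: Lifter stand, fixed, aluminium: foot 110 x 60 mm, two forked posts at x = -38 and 38 mm. Origin under its middle at table level, x along the lifter. Fork floors 55 mm above the table (handle's middle at 65 mm), notches 21 mm wide and 12 mm deep, flared; tips 71 mm high. The lifter starts in it, x along x, within 6 mm of the middle; between the posts the handle is free to grip.
- bobbin_a: Steel bobbin, 21 mm across, 11 mm high, standing on the far part of the cork pad at its +y side; origin under its middle. Not to be moved.
- bobbin_b: A like steel bobbin on the table; origin under its middle. Not to be moved.
- tin: Open steel tin 100 x 80 x 35 mm, on the other side from the stand; origin under its middle. Not to be moved.
- oil: Small closed oil bottle, 36 mm across, 95 mm high; origin under its middle. Not to be moved.
- cover: Small flat steel cover 30 x 46 x 4 mm lying on the table near the robot, without slots or ribs; origin under its middle. Not to be moved.
Not all that is in view belongs to the job. What is shaped like the stand but purple or red is not meant.

How it is judged:
On the way, in this order (a step that is already met when the one before it is completed fails the run):
1. the blade's tip is under the slab of the plate, which still stands on its ribs and is pressed home against the step (with its weight, over 4.5 N between plate and board) (x of tip in the frame of plate between -0.027 and 0.027 m and y of tip in the frame of plate between -0.042 and 0.042 m and z of tip in the frame of plate between -0.008 and -0.002 m and angle between plate's own z axis and vertical below 0.15 rad and contact force between plate and board above 4.5 N), for 0.05 s.
2. the plate is levered up by the lifter to between 35 and 80 degrees (angle between plate's own z axis and vertical between 0.6 and 1.4 rad and contact force between lifter and plate above 0.05 N), for 0.05 s.
3. the plate has been turned over onto its slotted face (angle between plate's own z axis and vertical above 3.04 rad), for 0.2 s.
At the end, for the whole second after the job is handed in: The plate rests underside up (within 6 degrees of flat) on the pad, its middle 7 to 14 mm above the bed, -5 to 100 mm along x and within 50 mm along y of the bed point; the lifter rests upright in both forks of its stand, middles within 16 mm, aligned within 0.2 rad (angle between plate's own z axis and vertical above 3.04 rad and x of plate in the frame of bed between -0.005 and 0.1 m and y of plate in the frame of bed between -0.05 and 0.05 m and z of plate in the frame of bed between 0.007 and 0.014 m and linear speed of each of plate, lifter below 0.02 m/s and horizontal distance between lifter and stand below 0.016 m and height (world z) of lifter between 0.06 and 0.07 m and angle between lifter's own z axis and vertical below 0.12 rad and angle between the x axis of lifter and the x axis of stand, either way round below 0.2 rad); the robot touches nothing.
It fails at once if the gripper or arm touches the plate (contact force between any of the fingers, the arm and plate above 0.3 N).
It fails at once if the lifter pushes on the plate with more than 20 N (contact force between lifter and plate above 20 N).
It fails at once if the lifter pushes on the board with more than 20 N (contact force between lifter and board above 20 N).
It fails at once if another thing is moved by more than 20 mm (distance of any of bobbin_a, bobbin_b, tin, oil, cover from where it was at the start of the episode above 0.02 m).
It also fails if it takes over 56 s, if anything falls off the work surface, if the arm or the gripper's body presses on something with over 40 N, if the wrist force passes 120 N, or if a joint passes its speed limit or range.

## Working session

There is one attempt and no reset: what is moved stays moved. The work goes in short steps, Python scripts to look and compute and a shell command to move; the robot and the scene stay as the last step left them, time stands still between calls to the robot, and variables do not carry over. Pictures are saved under pics/ and viewed, about 8 in all and at most 12, crops included, and the job is handed in when it is done.

```bash
mkdir -p pics; cat > h.py <<'E'
import numpy as np, cv2
from workcell import telemetry, viewer, manip, spot_in, mark_of
from scipy.spatial.transform import Rotation as R
def w(p,c):
    T=np.array(c["cam_to_world"]); return T[:3,:3]@np.array(p)+T[:3,3]
def proj(P,c):
    T=np.linalg.inv(np.array(c["cam_to_world"])); p=T[:3,:3]@np.array(P)+T[:3,3]
    s=np.array([p[0],-p[1]])/-p[2]; s=s*(1+c["k1"]*(s@s)); K=np.array(c["intrinsics"])
    return K[:2,:2]@s+K[:2,2]
def ray(u,v,z,c):
    K=np.array(c["intrinsics"]); d=np.linalg.solve(K[:2,:2],np.array([u,v])-K[:2,2]); s=d.copy()
    for _ in range(20): s=d/(1+c["k1"]*(s@s))
    T=np.array(c["cam_to_world"]); D=T[:3,:3]@np.array([s[0],-s[1],-1]); o=T[:3,3]
    return o+D*(z-o[2])/D[2]
E
python3 - <<'E'
from h import *
o=telemetry.get_obs(); print({k:np.round(v,3).tolist() for k,v in o.items()})
for n in ["scene","top","wrist"]:
    c=viewer.camera(n); cv2.imwrite(f"pics/{n}0.png",c["frame"][:,:,::-1])
    print(n,np.round(c["cam_to_world"],3).tolist(),np.round(c["intrinsics"],1).tolist(),c["k1"])
    for t in ["board","bed","plate","rib","lifter","tip","stand","bobbin_a","tin","oil","cover"]:
        r=mark_of(t,c)
        print(t,[(round(d["conf"],2),np.round(w(d["location"],c),3).tolist(),np.round(proj(w(d["location"],c),c)).astype(int).tolist()) for d in r[:3]])
a=cv2.imread("pics/top0.png"); cv2.imwrite("pics/top0b.png",cv2.resize(a,(800,600),interpolation=cv2.INTER_CUBIC))
E
```

```text
{'clock': 0.0, 'joint_pos': [-1.308, 0.333, -0.065, 1.461, 0.022, 1.35, -0.089], 'joint_velocities': [0.001, 0.001, -0.002, 0.001, 0.0, -0.001, -0.001], 'tau': [0.0, -62.547, 0.049, -39.159, 0.016, 0.01, -0.0], 'position': [0.176, 0.599, 0.23], 'ee_rot': [-0.424, 0.566, 0.423, 0.566], 'ft_force': [-0.044, 0.212, 0.627], 'torque': [0.081, 0.008, 0.015], 'grip_width': 0.998}
scene [[-0.838, -0.396, 0.375, 0.936], [0.546, -0.6, 0.586, 0.711], [-0.007, 0.696, 0.718, 0.888], [0.0, 0.0, 0.0, 1.0]] [[471.5, 0.0, 261.0], [0.0, 471.5, 191.3], [0.0, 0.0, 1.0]] -0.10529216961119432
board [(0.67, [0.663, 0.049, 0.003], [208, 238])]
bed [(0.82, [0.664, 0.049, 0.016], [207, 235])]
plate [(0.94, [0.61, 0.048, 0.025], [227, 222])]
rib [(0.71, [0.595, 0.041, 0.012], [231, 221])]
lifter [(0.98, [0.435, 0.241, 0.065], [336, 233])]
tip [(0.71, [0.563, 0.228, 0.028], [286, 264]), (0.23, [0.607, 0.045, 0.023], [227, 221])]
stand [(0.79, [0.437, 0.244, -0.001], [334, 251]), (0.76, [0.389, 0.376, -0.004], [387, 283]), (0.76, [0.338, -0.153, 0.003], [273, 143])]
bobbin_a [(0.53, [0.652, -0.236, 0.002], [163,
[... 1042 characters left out ...]
1], [386, 133]), (0.49, [0.752, 0.128, 0.024], [231, 90]), (0.47, [0.656, 0.225, 0.0], [191, 133])]
tin [(0.94, [0.452, -0.27, 0.002], [402, 217])]
oil [(0.78, [0.66, 0.224, 0.002], [192, 131])]
cover [(0.64, [0.657, 0.223, 0.003], [192, 132]), (0.29, [0.61, 0.045, 0.021], [267, 150])]
wrist [[0.281, -0.912, -0.298, 0.1], [0.96, 0.268, 0.087, 0.622], [0.0, -0.31, 0.951, 0.374], [0.0, 0.0, 0.0, 1.0]] [[297.5, 0.0, 255.5], [0.0, 297.5, 191.2], [0.0, 0.0, 1.0]] -0.07100160569443091
board []
bed []
plate []
rib []
lifter []
tip []
stand [(0.9, [0.438, 0.245, 0.001], [101, 362]), (0.84, [0.249, 0.242, 0.002], [43, 271]), (0.83, [0.354, 0.114, 0.001], [14, 337])]
bobbin_a []
tin []
oil []
cover []
```

View pics/top0b.png

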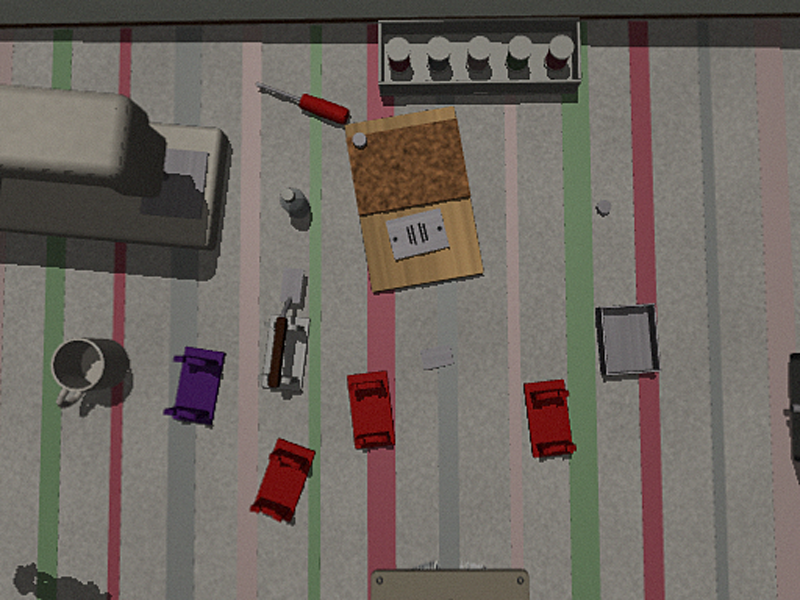

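View pics/scene0.png

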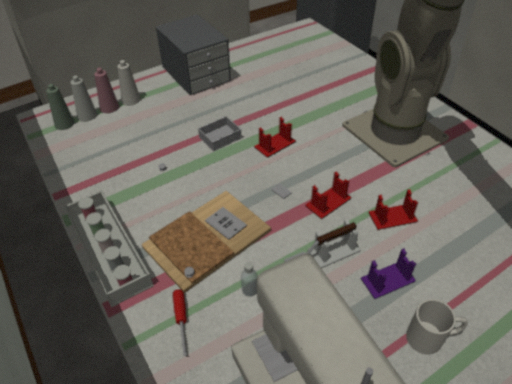

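The top view (800×600) shows the silver stand with the lifter at about (288,345), with its blade at (293,285). The board is at (415,200), with the plate at (418,233) and the bobbin at (360,140). The red and purple stands are decoys. Next I'll work out the board geometry and the first approach.

```bash
python3 - <<'E'
from h import *
o=telemetry.get_obs(); M=R.from_quat(o["ee_rot"]).as_matrix(); print("tool axes cols",np.round(M,3).tolist())
c=viewer.camera("top")
g=lambda u,v,z:ray(u/1.5625,v/1.5625,z,c)
for n,u,v,z in [("bedBL",374,292,.016),("bedBR",483,272,.016),("stepL",358,216,.024),("stepR",471,198,.024),("farL",347,125,.016),("farR",456,107,.016),("pl",387,219,.023),("pl",442,209,.023),("pl",449,248,.023),("pl",394,261,.023),("handle back",275,386,.065),("handle front",281,318,.065)]:
    print(n,np.round(g(u,v,z),4))
for nm in ["top","scene"]:
  for i in range(2):
    c=viewer.camera(nm)
    for t in ["bed","plate","lifter","tip","stand"]:
        for d in mark_of(t,c)[:4]:
            if d["conf"]>.4: print(nm,t,round(d["conf"],2),np.round(w(d["location"],c),4))
a=c=None
a=cv2.imread("pics/top0.png")[75:265,150:320]; cv2.imwrite("pics/crop1.png",cv2.resize(a,None,fx=3.1,fy=3.1,interpolation=cv2.INTER_CUBIC))
E
```

```text
tool axes cols [[0.0, -0.959, 0.282], [0.0, 0.282, 0.959], [-1.0, -0.0, 0.0]]
bedBL [0.5242 0.1092 0.016 ]
bedBR [ 0.5528 -0.0537  0.016 ]
stepL [0.6376 0.1323 0.024 ]
stepR [ 0.6632 -0.0367  0.024 ]
farL [0.7793 0.1498 0.016 ]
farR [ 0.8052 -0.0161  0.016 ]
pl [0.6329 0.089  0.023 ]
pl [0.6472 0.0067 0.023 ]
pl [ 0.5884 -0.0031  0.023 ]
pl [0.5696 0.0788 0.023 ]
handle back [0.3875 0.2466 0.065 ]
handle front [0.4839 0.2387 0.065 ]
top bed 0.71 [0.6643 0.0492 0.0172]
top bed 0.69 [0.596  0.0441 0.013 ]
top plate 0.65 [0.6103 0.0449 0.0198]
top lifter 0.58 [0.4319 0.2408 0.0681]
top tip 0.78 [0.5629 0.231  0.0231]
top tip 0.5 [ 0.4248  0.0187 -0.0005]
top stand 0.91 [ 0.3354 -0.1471 -0.0028]
top stand 0.86 [ 0.2489  0.245  -0.0037]
top stand 0.85 [0.3528 0.1168 0.002 ]
top stand 0.78 [ 0.4394  0.2437 -0.0027]
top bed 0.62 [0.6615 0.0501 0.0188]
top bed 0.47 [ 0.6537 -0.24   -0.0027]
top plate 0.79 [0.6118 0.0432 0.0227]
top lifter 0.67 [0.4325 0.2411 0.0658]
top lifter 0.54 [0.753  0.1287 0.0243]
top stand 0.74 [ 0.4425  0.2423 -0.0022]
top stand 0.73 [2.485e-01 2.497e-01 1.000e-04]
top stand 0.69 [3.864e-01 3.748e-01 1.000e-04]
top stand 0.66 [ 0.3321 -0.1479  0.0022]
scene bed 0.76 [0.6664 0.0483 0.0173]
scene plate 0.72 [0.6079 0.0459 0.0218]
scene lifter 0.59 [0.4384 0.2412 0.0639]
scene tip 0.62 [0.5619 0.2281 0.0263]
scene stand 0.96 [ 0.4379  0.244  -0.0026]
scene stand 0.88 [0.3489 0.1152 0.0061]
scene stand 0.79 [ 0.3354 -0.1534  0.0036]
scene stand 0.7 [ 0.3888  0.3761 -0.0017]
scene bed 0.63 [0.6619 0.0494 0.0154]
scene plate 0.95 [0.6108 0.0468 0.0243]
scene plate 0.57 [ 0.4368  0.2432 -0.0023]
scene plate 0.43 [ 0.4521 -0.2662  0.0024]
scene lifter 0.77 [0.4351 0.2433 0.0649]
scene tip 0.69 [0.5661 0.2274 0.0272]
scene stand 0.91 [ 0.3845  0.3773 -0.0022]
scene stand 0.81 [ 0.4376  0.2404 -0.0027]
scene stand 0.71 [0.3524 0.1178 0.0022]
scene stand 0.64 [0.2437 0.2408 0.0021]
```

View pics/crop1.png

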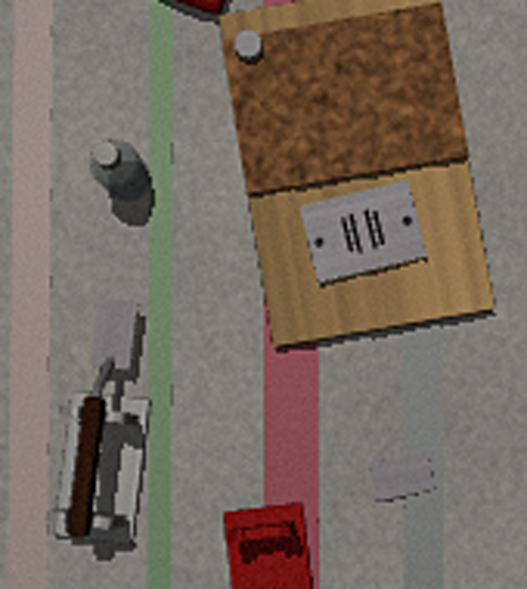

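The silver stand and lifter are at about (0.435, 0.242), yaw −0.09. The board yaw is about 0.16, and the plate is at (0.610, 0.045) with yaw about 0.22, with a gap to the step of about 10 mm. Moving above the lifter.

```bash
python3 -m crank '[[0,[2.16,-2.98,0],[0,0,0.0163]],[0,[2.16,-2.98,0],[0,0,0.0163]],[0,[2.16,-2.98,0],[0,0,0.0163]],[0,[2.16,-2.98,0],[0,0,0.0163]],[0,[2.16,-2.98,0],[0,0,0.0163]],[0,[2.16,-2.98,0],[0,0,0.0163]],[0,[2.16,-2.98,0],[0,0,0.0163]],[0,[2.16,-2.98,0],[0,0,0.0163]],[0,[2.16,-2.98,0],[0,0,0.0163]],[0,[2.16,-2.98,0],[0,0,0.0163]],[0,[2.16,-2.98,0],[0,0,0.0163]],[0,[2.16,-2.98,0],[0,0,0.0163]]]' 100
python3 -m crank '[[0,[0,0,0],[0,0,0]],[0,[0,0,0],[0,0,0]],[0,[0,0,0],[0,0,0]]]'
python3 - <<'E'
from h import *
for i in range(2):
    c=viewer.camera("wrist")
    for t in ["lifter","tip","stand","bed","plate"]:
        for d in mark_of(t,c)[:3]:
            if d["conf"]>.4: print(t,round(d["conf"],2),np.round(w(d["location"],c),4),np.round(proj(w(d["location"],c),c)))
im=c["frame"][:,:,::-1].copy()
for x in (-.05,0,.05,.125):
    u=proj([.4345+x*.996,.2415-x*.09,.075],c).astype(int); cv2.drawMarker(im,u.tolist(),(0,255,0),0,8)
cv2.imwrite("pics/wr1.png",cv2.resize(im,None,fx=1.5,fy=1.5))
o=telemetry.get_obs(); print(o["position"],R.from_quat(o["ee_rot"]).as_matrix().round(3).tolist(),o["joint_pos"])
E
```

```text
clock: 4.05
position: [0.4362, 0.2404, 0.2317]
ee_rot: [-0.477, 0.522, 0.477, 0.522]
ft_force: [-0.5, 0.8, 0.6]
grip_width: 1.001
clock: 4.3
position: [0.4351, 0.2426, 0.2314]
ee_rot: [-0.477, 0.522, 0.477, 0.522]
ft_force: [-0.2, 1.1, 0.1]
grip_width: 1.003
lifter 0.94 [0.4391 0.2431 0.0638] [256. 175.]
tip 0.69 [0.5575 0.2291 0.0201] [254. 253.]
stand 0.75 [ 0.3898  0.3741 -0.0008] [358. 114.]
stand 0.66 [0.4349 0.24   0.0644] [253. 172.]
stand 0.64 [0.3507 0.1128 0.0027] [143. 102.]
lifter 0.61 [0.4368 0.2394 0.0675] [253. 174.]
tip 0.94 [0.56   0.2286 0.0235] [253. 256.]
stand 0.91 [0.3923 0.3726 0.0034] [358. 117.]
stand 0.71 [0.3521 0.115  0.0036] [145. 103.]
stand 0.59 [0.4375 0.2427 0.0022] [256. 162.]
plate 0.5 [0.5599 0.2261 0.0213] [251. 255.]
[0.43536726 0.2421336  0.23134051] [[0.0, -0.996, 0.09], [0.0, 0.09, 0.996], [-1.0, 0.0, 0.0]] [-0.8238389   0.04471032  0.23253533  1.80033358 -0.0107791   1.29770344
  0.89205533]
```

View pics/wr1.png

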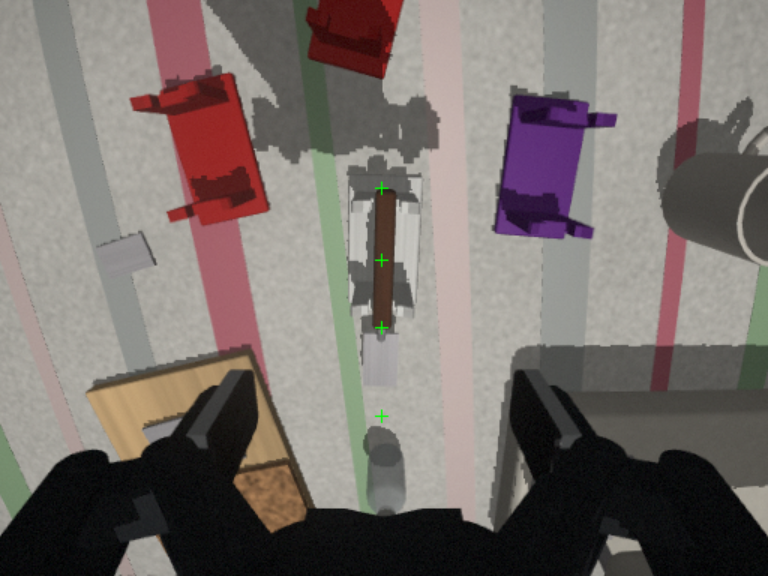

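The handle runs from (388,192) to (383,333) in the 1.5× wrist view, which puts it under the TCP and tilted about −0.03 rad relative to the tool. I'll correct the yaw, then descend and grip.

```bash
python3 -m crank '[[0,[0,0,-3],[0,0,-0.025]],[0,[0,0,-3],[0,0,0]],[0,[0,0,-3],[0,0,0]],[0,[0,0,-3],[0,0,0]],[0,[0,0,-3],[0,0,0]],[0,[0,0,-1.2],[0,0,0]],[0,[0,0,-1.2],[0,0,0]],[0,[0,0,-1.1],[0,0,0]],[0,[0,0,0],[0,0,0]],[0,[0,0,0],[0,0,0]]]' 100
python3 -m crank '[[1,[0,0,0],[0,0,0]],[1,[0,0,0],[0,0,0]],[1,[0,0,0],[0,0,0]],[1,[0,0,0],[0,0,0]],[1,[0,0,0],[0,0,0]],[1,[0,0,0],[0,0,0]],[1,[0,0,0],[0,0,0]],[1,[0,0,0],[0,0,0]]]' 110
```

```text
clock: 5.73
position: [0.4353, 0.2419, 0.0463]
ee_rot: [-0.47, 0.528, 0.47, 0.528]
ft_force: [0.3, 0.2, 0.6]
grip_width: 1.001
clock: 6.4
position: [0.4356, 0.2422, 0.0468]
ee_rot: [-0.47, 0.528, 0.47, 0.528]
ft_force: [-1.3, -1.4, 5.6]
grip_width: 0.143
```

```bash
python3 -m crank '[[1,[0,0,0],[0,0,0]],[1,[0,0,0.3],[0,0,0]],[1,[0,0,0.7],[0,0,0]],[1,[0,0,1.5],[0,0,0]],[1,[0,0,2],[0,0,0]],[1,[0,0,2],[0,0,0]],[1,[0,0,1],[0,0,0]],[1,[0,0,0],[0,0,0]],[1,[0,0,0],[0,0,0]]]' 110
python3 - <<'E'
from h import *
o=telemetry.get_obs(); print(o["position"],o["ft_force"],o["torque"],o["grip_width"])
for n in ["top","scene","top","scene","wrist"]:
    c=viewer.camera(n)
    for t in ["lifter","tip","stand"]:
        for d in mark_of(t,c)[:4]:
            if d["conf"]>.4: print(n,t,round(d["conf"],2),np.round(w(d["location"],c),4))
cv2.imwrite("pics/wr2.png",c["frame"][:,:,::-1])
c=viewer.camera("scene"); cv2.imwrite("pics/sc2.png",cv2.resize(c["frame"][150:300,240:400,::-1],None,fx=4,fy=4,interpolation=2))
E
```

```text
clock: 7.15
position: [0.4354, 0.2422, 0.1213]
ee_rot: [-0.47, 0.528, 0.47, 0.528]
ft_force: [-0.7, 0.0, -1.2]
grip_width: 0.144
[0.43538611 0.24217965 0.12129079] [-0.70344248  0.02373348 -1.22700737] [-0.00055087  0.06716458  0.04581   ] 0.14372951157206842
top tip 0.68 [0.5552 0.2299 0.0994]
top tip 0.42 [0.6064 0.0416 0.0191]
top stand 0.94 [0.3514 0.1165 0.0019]
top stand 0.91 [ 0.3327 -0.1463  0.0007]
top stand 0.61 [ 0.4386  0.2417 -0.0015]
top stand 0.44 [2.512e-01 2.452e-01 2.000e-04]
scene lifter 0.91 [0.4372 0.2404 0.1375]
scene tip 0.9 [0.5648 0.223  0.0987]
scene tip 0.5 [0.6616 0.0518 0.0015]
scene stand 0.96 [ 0.2447  0.2403 -0.0004]
scene stand 0.87 [0.346  0.1184 0.0016]
scene stand 0.77 [ 0.3921  0.3783 -0.0008]
scene stand 0.67 [ 0.4375  0.244  -0.0011]
top tip 0.92 [0.5583 0.2291 0.095 ]
top stand 0.86 [ 0.3333 -0.1441  0.0012]
top stand 0.68 [ 0.4404  0.2428 -0.0011]
top stand 0.64 [ 0.6551  0.225  -0.002 ]
top stand 0.56 [ 0.2504  0.2451 -0.0019]
scene tip 0.77 [0.5641 0.2271 0.1007]
scene stand 0.92 [ 0.4372  0.2427 -0.003 ]
scene stand 0.85 [ 0.2445  0.2434 -0.0005]
scene stand 0.84 [0.3507 0.1142 0.0023]
scene stand 0.82 [ 3.366e-01 -1.505e-01 -3.000e-04]
wrist lifter 0.66 [0.4347 0.2413 0.1394]
wrist stand 0.7 [ 0.3892  0.3733 -0.0005]
wrist stand 0.65 [0.4248 0.0146 0.0014]
wrist stand 0.59 [0.3502 0.1112 0.001 ]
```

View pics/sc2.png

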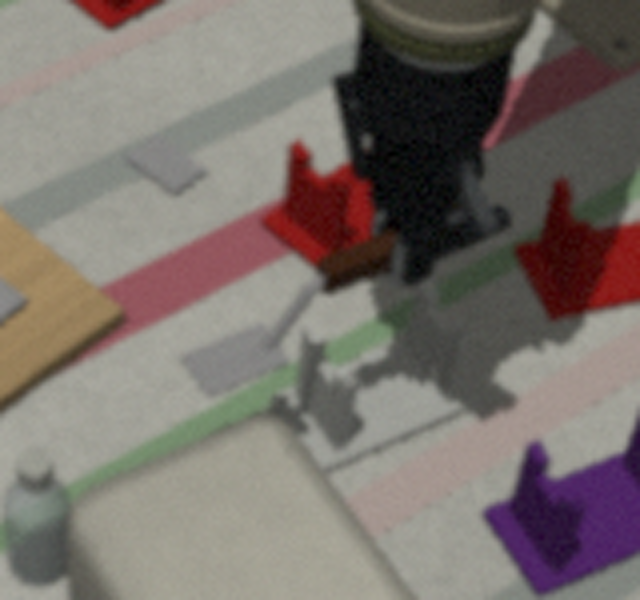

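The lifter is level in the grip, with the tip 22 mm below the TCP (crop: blade at (235,360), handle at (360,260)). Moving to the start point in front of the plate.

```bash
python3 -m crank '[[1,[-0.03,-2.84,0],[0,0,0.0342]],[1,[-0.03,-2.84,0],[0,0,0.0342]],[1,[-0.03,-2.84,0],[0,0,0.0342]],[1,[-0.03,-2.84,0],[0,0,0.0342]],[1,[-0.03,-2.84,0],[0,0,0.0342]],[1,[-0.03,-2.84,0],[0,0,0.0342]],[1,[-0.03,-2.84,0],[0,0,0.0342]],[1,[-0.03,-2.84,0],[0,0,0.0342]],[1,[0,0,-2.2],[0,0,0]],[1,[0,0,-2.2],[0,0,0]],[1,[0,0,-2.2],[0,0,0]],[1,[0,0,0],[0,0,0]]]' 110
python3 - <<'E'
from h import *
o=telemetry.get_obs(); p=o["position"]; print(p,o["ft_force"],o["torque"],R.from_quat(o["ee_rot"]).as_matrix().round(3).tolist())
for n in ["top","scene","top","scene"]:
    c=viewer.camera(n)
    for t in ["lifter","tip","plate","rib","bed"]:
        for d in mark_of(t,c)[:2]:
            if d["conf"]>.4: print(n,t,round(d["conf"],2),np.round(w(d["location"],c),4))
    if n=="top": cv2.imwrite("pics/top3.png",cv2.resize(c["frame"][100:260,190:350,::-1],None,fx=3.7,fy=3.7,interpolation=2))
E
```

```text
clock: 9.2
position: [0.4306, 0.0143, 0.0523]
ee_rot: [-0.537, 0.46, 0.539, 0.457]
ft_force: [-2.0, -0.1, -1.8]
grip_width: 0.146
[0.43062485 0.0143308  0.05234073] [-2.02883398 -0.11949783 -1.83471084] [-0.04742267  0.07553806 -0.0115812 ] [[-0.005, -0.987, -0.158], [-0.001, -0.158, 0.988], [-1.0, 0.005, -0.001]]
top tip 0.51 [0.5505 0.034  0.0291]
top plate 0.83 [0.6097 0.0438 0.0198]
top rib 0.64 [0.5947 0.044  0.0145]
top bed 0.72 [ 0.4407  0.2399 -0.0026]
top bed 0.56 [0.6585 0.0487 0.0151]
scene lifter 0.57 [0.4347 0.0162 0.0754]
scene tip 0.72 [0.5597 0.0341 0.0368]
scene tip 0.48 [0.6058 0.0457 0.0253]
scene plate 0.89 [0.6059 0.0486 0.0215]
scene rib 0.97 [0.5969 0.0398 0.0176]
scene bed 0.83 [0.664  0.0496 0.0167]
top tip 0.49 [ 0.6637  0.0503 -0.0018]
top plate 0.75 [0.6068 0.0459 0.0208]
top rib 0.95 [0.5954 0.0437 0.0139]
top bed 0.76 [0.6629 0.0497 0.0164]
scene lifter 0.65 [0.4352 0.015  0.075 ]
scene tip 0.79 [0.5598 0.0328 0.0343]
scene plate 0.93 [0.6064 0.0454 0.0254]
scene plate 0.65 [0.5605 0.0345 0.0361]
scene rib 0.91 [0.5943 0.0381 0.016 ]
scene bed 0.85 [0.6638 0.0474 0.0163]
```

View pics/top3.png

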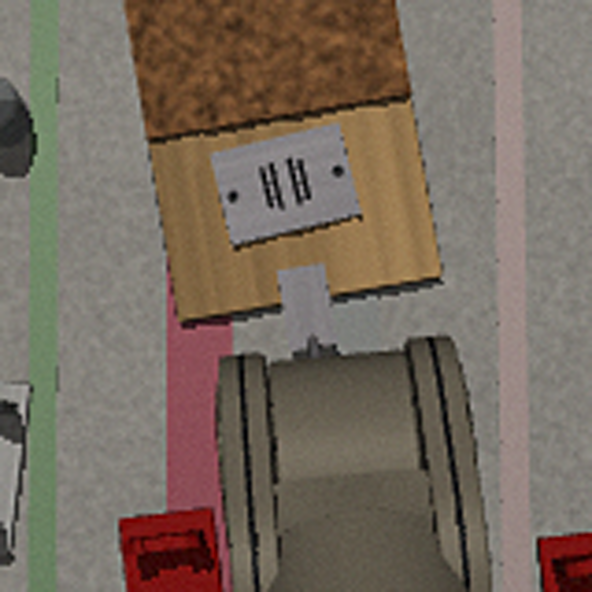

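The blade tip at (302,268) points at the middle of the plate's near edge at (297,230). Lowering to feel for the bed.

```bash
python3 -m crank '[[1,[0,0,-0.3],[0,0,0]],[1,[0,0,-0.3],[0,0,0]],[1,[0,0,-0.2],[0,0,0]],[1,[0,0,0],[0,0,0]]]' 110
python3 -m crank '[[1,[0,0,-0.1],[0,0,0]],[1,[0,0,-0.1],[0,0,0]],[1,[0,0,0],[0,0,0]]]'
```

```text
clock: 10.73
position: [0.4326, 0.0148, 0.0467]
ee_rot: [-0.538, 0.459, 0.538, 0.459]
ft_force: [0.1, 0.5, -0.2]
grip_width: 0.14
clock: 10.98
position: [0.4329, 0.0149, 0.0452]
ee_rot: [-0.538, 0.459, 0.538, 0.459]
ft_force: [-0.4, 0.1, -1.1]
grip_width: 0.144
```

```bash
python3 -m crank '[[1,[0,0,-0.1],[0,0,0]],[1,[0,0,-0.1],[0,0,0]],[1,[0,0,-0.1],[0,0,0]],[1,[0,0,-0.1],[0,0,0]],[1,[0,0,0],[0,0,0]]]' 110
python3 -m crank '[[1,[0,0,-0.1],[0,0,0]],[1,[0,0,0],[0,0,0]]]'
python3 -m crank '[[1,[0,0,-0.1],[0,0,0]],[1,[0,0,0],[0,0,0]]]'
```

```text
clock: 11.4
position: [0.4329, 0.0149, 0.0411]
ee_rot: [-0.538, 0.459, 0.538, 0.459]
ft_force: [-0.2, -0.4, -1.3]
grip_width: 0.149
clock: 11.57
position: [0.4329, 0.0149, 0.0402]
ee_rot: [-0.538, 0.459, 0.538, 0.459]
ft_force: [0.1, -0.5, -0.7]
grip_width: 0.143
clock: 11.73
position: [0.4329, 0.0149, 0.0392]
ee_rot: [-0.538, 0.459, 0.538, 0.459]
ft_force: [-0.0, 0.2, -0.7]
grip_width: 0.143
```

```bash
python3 -m crank '[[1,[0,0,-0.1],[0,0,0]],[1,[0,0,0],[0,0,0]]]' 110
python3 -m crank '[[1,[0,0,-0.06],[0,0,0]],[1,[0,0,0],[0,0,0]]]'; python3 -c "
from h import *
o=telemetry.get_obs();print(o['ft_force'],o['torque'])"
```

```text
clock: 11.9
position: [0.433, 0.0149, 0.0383]
ee_rot: [-0.538, 0.459, 0.538, 0.459]
ft_force: [-1.5, 0.6, 1.9]
grip_width: 0.142
clock: 12.07
position: [0.433, 0.0149, 0.0378]
ee_rot: [-0.538, 0.459, 0.538, 0.459]
ft_force: [-3.0, -0.0, 4.2]
grip_width: 0.14
[-3.04856711 -0.04058581  4.20172444] [0.00562462 0.19272353 0.05828407]
```

Contact with the bed is at TCP z of about 0.0387. I'll ease off to a light touch and slide in.

```bash
python3 -m crank '[[1,[0,0,-0.0],[0,0,0]],[1,[0.395,0.063,0.05],[0,0,0]],[1,[0.395,0.063,0],[0,0,0]],[1,[0.395,0.063,0],[0,0,0]],[1,[0.395,0.063,0],[0,0,0]],[1,[0.395,0.063,0],[0,0,0]]]' 110
python3 -m crank '[[1,[0.295,0.047,0],[0,0,0]],[1,[0.295,0.047,0],[0,0,0]],[1,[0,0,0],[0,0,0]]]'
python3 -m crank '[[1,[0.295,0.047,0],[0,0,0]],[1,[0.295,0.047,0],[0,0,0]],[1,[0,0,0],[0,0,0]]]'
```

```text
clock: 12.57
position: [0.4532, 0.0181, 0.0382]
ee_rot: [-0.538, 0.459, 0.538, 0.459]
ft_force: [-4.1, -0.6, 4.3]
grip_width: 0.141
clock: 12.82
position: [0.4593, 0.019, 0.0383]
ee_rot: [0.538, -0.459, -0.538, -0.459]
ft_force: [-0.6, -0.2, 2.8]
grip_width: 0.145
clock: 13.07
position: [0.4663, 0.0202, 0.0387]
ee_rot: [0.539, -0.458, -0.537, -0.46]
ft_force: [3.3, 0.6, 2.0]
grip_width: 0.143
```

```bash
python3 -m crank '[[1,[0,0,0],[0,0,0]]]'
python3 - <<'E'
from h import *
o=telemetry.get_obs(); print(o["position"],o["ft_force"],o["torque"])
c=viewer.camera("top"); cv2.imwrite("pics/top4.png",cv2.resize(c["frame"][110:190,220:320,::-1],None,fx=6,fy=6,interpolation=2))
for t in ["tip","plate","rib"]:
        for d in mark_of(t,c)[:2]:
            if d["conf"]>.4: print(t,round(d["conf"],2),np.round(w(d["location"],c),4))
E
```

```text
clock: 13.15
position: [0.4658, 0.0201, 0.0386]
ee_rot: [0.539, -0.458, -0.537, -0.459]
ft_force: [3.8, 0.8, 3.2]
grip_width: 0.143
[0.46578855 0.02012733 0.03861672] [3.8135689  0.81539596 3.18804654] [ 0.15779777 -0.82933972  0.00457291]
tip 0.6 [0.5885 0.0433 0.0187]
plate 0.82 [0.6105 0.0429 0.0183]
plate 0.64 [ 0.6558  0.2257 -0.0009]
rib 0.66 [0.5973 0.0409 0.0157]
```

View pics/top4.png

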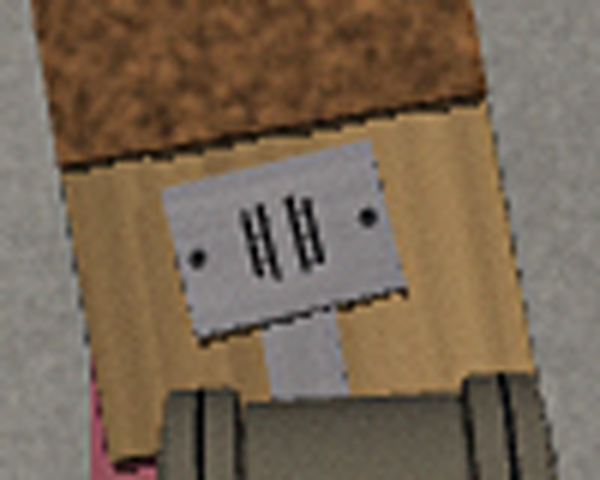

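```bash
python3 -m crank '[[1,[0,0,0],[0,0,0]],[1,[0,0,0],[0,0,0]]]'
python3 - <<'E'
from h import *
o=telemetry.get_obs(); print({k:np.round(v,4).tolist() for k,v in o.items()})
c=viewer.camera("scene"); cv2.imwrite("pics/sc5.png",cv2.resize(c["frame"][150:290,160:340,::-1],None,fx=4,fy=4,interpolation=2))
for t in ["tip","plate","rib","lifter"]:
        for d in mark_of(t,c)[:2]:
            if d["conf"]>.4: print(t,round(d["conf"],2),np.round(w(d["location"],c),4))
E
```

```text
clock: 13.52
position: [0.4644, 0.0199, 0.0383]
ee_rot: [-0.538, 0.459, 0.538, 0.459]
ft_force: [-0.4, 0.3, 6.3]
grip_width: 0.146
{'clock': 13.5167, 'joint_pos': [-0.5363, 0.2042, 0.4296, 2.094, -0.1115, 0.8647, 1.6872], 'joint_velocities': [0.0001, 0.0014, 0.0013, 0.0011, 0.0008, 0.0039, -0.0001], 'tau': [0.062, -37.3405, 3.2478, -28.0112, 0.0808, 0.2948, -0.0152], 'position': [0.4644, 0.0199, 0.0383], 'ee_rot': [-0.5379, 0.4589, 0.5381, 0.4589], 'ft_force': [-0.363, 0.29, 6.3315], 'torque': [0.1168, -0.3899, -0.0099], 'grip_width': 0.1459}
tip 0.65 [0.5909 0.0404 0.0195]
plate 0.92 [0.609  0.0443 0.0244]
plate 0.44 [0.5955 0.0385 0.0134]
rib 0.61 [0.5913 0.041  0.0145]
lifter 0.7 [0.4662 0.0205 0.0583]
```

View pics/sc5.png

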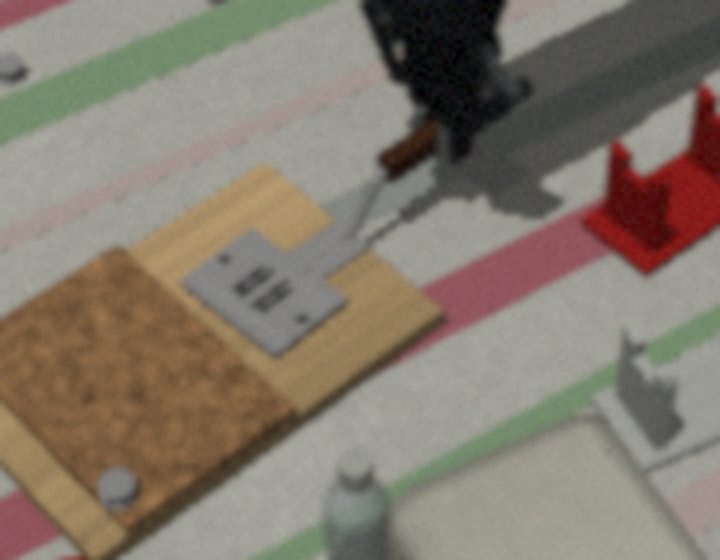

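The scene crop shows the blade entering under the plate's near edge, at (330,255). The earlier x forces were motion transients. The press on the bed is about 7 N, so I'll ease up 0.6 mm and go on slowly.

```bash
python3 -m crank '[[1,[0,0,0.06],[0,0,0]],[1,[0.1,0.016,0],[0,0,0]],[1,[0.1,0.016,0],[0,0,0]],[1,[0.1,0.016,0],[0,0,0]],[1,[0,0,0],[0,0,0]],[1,[0,0,0],[0,0,0]]]'
python3 -m crank '[[1,[0.1,0.016,0],[0,0,0]],[1,[0.1,0.016,0],[0,0,0]],[1,[0.1,0.016,0],[0,0,0]],[1,[0.1,0.016,0],[0,0,0]],[1,[0,0,0],[0,0,0]],[1,[0,0,0],[0,0,0]]]'
```

```text
clock: 14.27
position: [0.4672, 0.0202, 0.0387]
ee_rot: [-0.538, 0.459, 0.538, 0.459]
ft_force: [1.3, 0.3, 3.1]
grip_width: 0.142
clock: 14.77
position: [0.4713, 0.021, 0.0388]
ee_rot: [-0.538, 0.459, 0.538, 0.459]
ft_force: [2.0, 0.3, 2.8]
grip_width: 0.143
```

```bash
python3 -m crank '[[1,[0.1,0.016,0.02],[0,0,0]],[1,[0.1,0.016,0],[0,0,0]],[1,[0.1,0.016,0],[0,0,0]],[1,[0.1,0.016,0],[0,0,0]],[1,[0,0,0],[0,0,0]],[1,[0,0,0],[0,0,0]]]'
python3 - <<'E'
from h import *
for n in ("scene","top"):
  c=viewer.camera(n)
  for t in ["tip","plate","rib","lifter"]:
        for d in mark_of(t,c)[:2]:
            if d["conf"]>.4: print(t,round(d["conf"],2),np.round(w(d["location"],c),4))
cv2.imwrite("pics/top6.png",cv2.resize(c["frame"][110:190,220:320,::-1],None,fx=6,fy=6,interpolation=2))
E
python3 -m crank '[[1,[0.1,0.016,0],[0,0,0]],[1,[0.1,0.016,0],[0,0,0]],[1,[0,0,0],[0,0,0]],[1,[0,0,0],[0,0,0]]]'
```

```text
clock: 15.27
position: [0.4756, 0.0217, 0.039]
ee_rot: [-0.538, 0.459, 0.538, 0.459]
ft_force: [1.8, 0.4, 2.5]
grip_width: 0.142
tip 0.57 [0.6049 0.0407 0.0196]
rib 0.79 [0.6027 0.0418 0.015 ]
lifter 0.75 [0.4782 0.0199 0.0571]
tip 0.7 [0.5986 0.0438 0.0165]
plate 0.57 [0.616  0.0436 0.0193]
rib 0.88 [0.6017 0.0434 0.0132]
clock: 16.1
position: [0.4772, 0.0219, 0.0389]
ee_rot: [-0.538, 0.459, 0.538, 0.459]
ft_force: [-0.7, -0.5, 2.6]
grip_width: 0.145
```

```bash
python3 -m crank '[[1,[0.1,0.016,0],[0,0,0]],[1,[0.1,0.016,0],[0,0,0]],[1,[0,0,0],[0,0,0]],[1,[0,0,0],[0,0,0]]]'
python3 -m crank '[[1,[0.1,0.016,0],[0,0,0]],[1,[0,0,0],[0,0,0]],[1,[0,0,0],[0,0,0]]]'
python3 -m crank '[[1,[0.1,0.016,0],[0,0,0]],[1,[0,0,0],[0,0,0]],[1,[0,0,0],[0,0,0]]]'
```

```text
clock: 16.43
position: [0.4798, 0.0223, 0.0391]
ee_rot: [0.538, -0.459, -0.538, -0.459]
ft_force: [1.4, -0.4, 1.0]
grip_width: 0.14
clock: 16.68
position: [0.4806, 0.0224, 0.039]
ee_rot: [-0.538, 0.459, 0.538, 0.459]
ft_force: [0.7, -0.5, 1.3]
grip_width: 0.144
clock: 16.93
position: [0.4819, 0.0227, 0.0391]
ee_rot: [0.538, -0.459, -0.538, -0.459]
ft_force: [0.6, -1.2, 0.6]
grip_width: 0.141
```

```bash
python3 -m crank '[[1,[0.1,0.016,0],[0,0,0]],[1,[0,0,0],[0,0,0]],[1,[0,0,0],[0,0,0]]]'
python3 -m crank '[[1,[0.1,0.016,0],[0,0,0]],[1,[0,0,0],[0,0,0]],[1,[0,0,0],[0,0,0]]]'
python3 - <<'E'
from h import *
for n in ("scene","top"):
  c=viewer.camera(n)
  for t in ["tip","plate","rib","lifter"]:
        for d in mark_of(t,c)[:2]:
            if d["conf"]>.4: print(t,round(d["conf"],2),np.round(w(d["location"],c),4))
cv2.imwrite("pics/top7.png",cv2.resize(c["frame"][110:190,220:320,::-1],None,fx=6,fy=6,interpolation=2))
E
```

```text
clock: 17.18
position: [0.4821, 0.0226, 0.0389]
ee_rot: [-0.538, 0.459, 0.538, 0.459]
ft_force: [-4.3, -1.6, 5.0]
grip_width: 0.142
clock: 17.43
position: [0.482, 0.0225, 0.0387]
ee_rot: [-0.537, 0.46, 0.539, 0.458]
ft_force: [-10.2, -2.6, 9.0]
grip_width: 0.145
tip 0.82 [0.6104 0.0391 0.0197]
tip 0.73 [0.7516 0.1288 0.0239]
plate 0.93 [0.6232 0.0488 0.0221]
rib 0.81 [0.6052 0.0433 0.0157]
rib 0.44 [ 0.4543 -0.2659  0.0068]
lifter 0.73 [0.4829 0.0242 0.0584]
lifter 0.55 [0.6635 0.0511 0.0157]
tip 0.59 [0.6018 0.0433 0.0195]
plate 0.8 [0.6211 0.0448 0.0198]
```

View pics/top7.png

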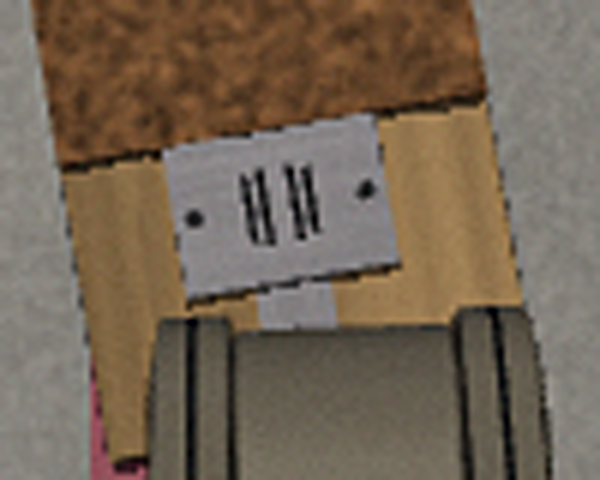

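Plate is home: its top edge (165,150)–(375,115) sits flush on the step line. The force is about 10 N and the networks agree on position. Now levering along the computed arc, to about 30° first.

```bash
python3 -m crank '[[1,[-0.07,-0.011,0.07],[0,0,0]],[1,[-0.08,-0.013,0.08],[0,0,0]],[1,[0,0,0.29],[0,0,0]],[1,[0,0,0.29],[0,0,0]],[1,[0,0,0.29],[0,0,0]],[1,[0.089,0.014,0.32],[0,0,0]],[1,[0.089,0.014,0.32],[0,0,0]],[1,[0.089,0.014,0.32],[0,0,0]],[1,[0.089,0.014,0.32],[0,0,0]],[1,[0,0,0],[0,0,0]],[1,[0,0,0],[0,0,0]]]'
python3 - <<'E'
from h import *
c=viewer.camera("scene"); cv2.imwrite("pics/sc8.png",cv2.resize(c["frame"][150:290,160:340,::-1],None,fx=4,fy=4,interpolation=2))
for t in ["tip","plate","rib","lifter"]:
        for d in mark_of(t,c)[:2]:
            if d["conf"]>.4: print(t,round(d["conf"],2),np.round(w(d["location"],c),4))
E
```

```text
clock: 18.85
position: [0.4857, 0.0233, 0.0622]
ee_rot: [0.538, -0.459, -0.538, -0.459]
ft_force: [-0.9, 0.1, -2.2]
grip_width: 0.142
tip 0.61 [0.6137 0.0408 0.043 ]
plate 0.93 [0.6257 0.0492 0.0371]
rib 0.68 [0.6084 0.0419 0.0361]
lifter 0.93 [0.4853 0.025  0.0806]
```

View pics/sc8.png

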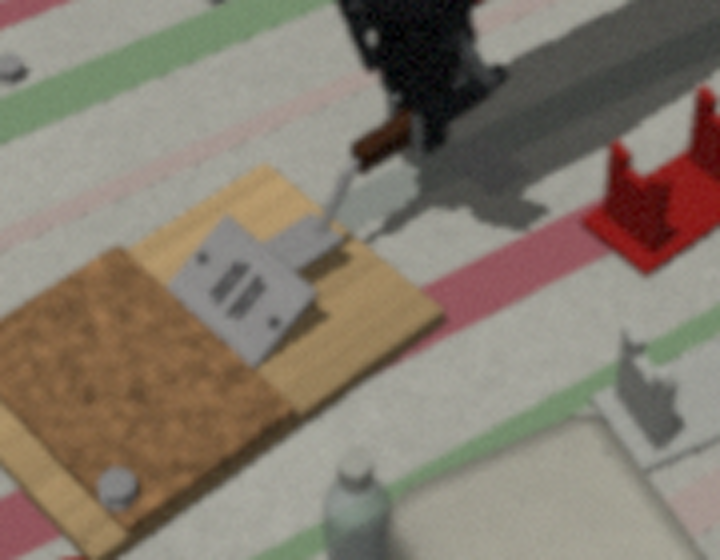

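The plate is tilted about 30° on the blade, with its lower edge on the step at (210,320) in the crop. Continuing to 60°.

```bash
python3 -m crank '[[1,[0.204,0.033,0.363],[0,0,0]],[1,[0.204,0.033,0.363],[0,0,0]],[1,[0.204,0.033,0.363],[0,0,0]],[1,[0.303,0.048,0.293],[0,0,0]],[1,[0.303,0.048,0.293],[0,0,0]],[1,[0.303,0.048,0.293],[0,0,0]],[1,[0,0,0],[0,0,0]],[1,[0,0,0],[0,0,0]]]'
python3 - <<'E'
from h import *
c=viewer.camera("scene"); cv2.imwrite("pics/sc9.png",cv2.resize(c["frame"][150:290,160:340,::-1],None,fx=4,fy=4,interpolation=2))
for t in ["tip","plate","rib","lifter"]:
        for d in mark_of(t,c)[:2]:
            if d["conf"]>.4: print(t,round(d["conf"],2),np.round(w(d["location"],c),4))
E
```

```text
clock: 19.77
position: [0.5011, 0.0257, 0.0819]
ee_rot: [0.538, -0.459, -0.538, -0.459]
ft_force: [-1.4, -0.3, -2.5]
grip_width: 0.142
tip 0.66 [0.6295 0.0451 0.0609]
plate 0.92 [0.6347 0.0512 0.0464]
rib 0.77 [0.6255 0.045  0.052 ]
lifter 0.72 [0.503  0.0278 0.1025]
```

View pics/sc9.png

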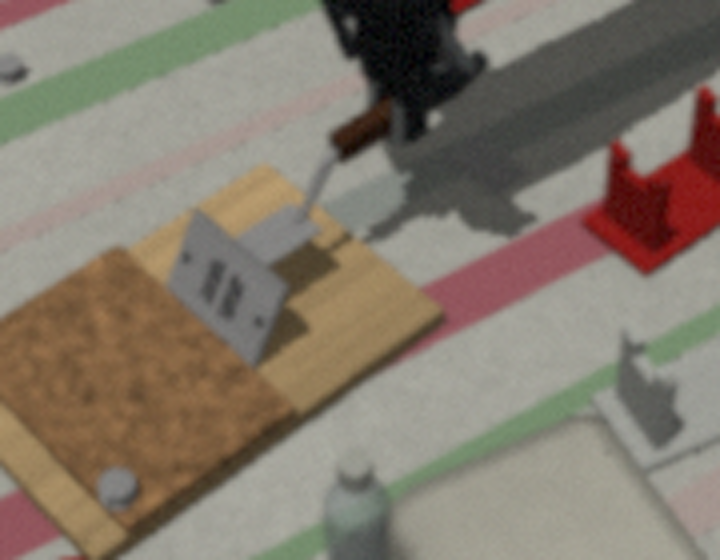

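Tilt is about 60°, as planned. Pushing past upright.

```bash
python3 -m crank '[[1,[0.382,0.061,0.2],[0,0,0]],[1,[0.382,0.061,0.2],[0,0,0]],[1,[0.382,0.061,0.2],[0,0,0]],[1,[0.441,0.07,0.093],[0,0,0]],[1,[0.441,0.07,0.093],[0,0,0]],[1,[0.441,0.07,0.093],[0,0,0]],[1,[0.395,0.063,0],[0,0,0]],[1,[0.395,0.063,0],[0,0,0]],[1,[0.395,0.063,0],[0,0,0]],[1,[0.494,0.079,0],[0,0,0]],[1,[0.494,0.079,0],[0,0,0]],[1,[0,0,0],[0,0,0]]]'
python3 -m crank '[[1,[0,0,0.5],[0,0,0]],[1,[0,0,0],[0,0,0]],[1,[0,0,0],[0,0,0]],[1,[0,0,0],[0,0,0]]]'
python3 - <<'E'
from h import *
for n in ("scene","top"):
  c=viewer.camera(n); cv2.imwrite(f"pics/{n}10.png",c["frame"][:,:,::-1])
  for t in ["tip","plate","rib","lifter","bed"]:
        for d in mark_of(t,c)[:2]:
            if d["conf"]>.4: print(t,round(d["conf"],2),np.round(w(d["location"],c),4))
E
```

```text
clock: 21.02
position: [0.5482, 0.0333, 0.0905]
ee_rot: [0.538, -0.459, -0.538, -0.459]
ft_force: [0.1, 0.2, 0.1]
grip_width: 0.142
clock: 21.35
position: [0.5471, 0.0331, 0.0957]
ee_rot: [-0.538, 0.459, 0.538, 0.459]
ft_force: [-0.6, -0.2, -0.6]
grip_width: 0.143
tip 0.73 [0.6714 0.0515 0.0775]
plate 0.93 [0.6648 0.0543 0.0276]
rib 0.88 [0.6807 0.055  0.029 ]
lifter 0.73 [0.5502 0.0332 0.1136]
bed 0.95 [0.6619 0.0487 0.0182]
plate 0.6 [0.6671 0.0503 0.0258]
rib 0.41 [0.6837 0.0579 0.0285]
```

The networks put the plate at (0.666, 0.052, 0.0265), turned over, with its rib side up and the rib now on the +x side. I'll retreat to above the stand, then check the plate from above.

```bash
python3 -m crank '[[1,[-2.8,0,1.1],[0,0,0]],[1,[-2.8,0,1.1],[0,0,0]],[1,[-2.8,0,1.1],[0,0,0]],[1,[-2.8,0,1.1],[0,0,0]],[1,[0,2.99,0],[0,0,-0.039]],[1,[0,2.99,0],[0,0,-0.039]],[1,[0,2.99,0],[0,0,-0.039]],[1,[0,2.99,0],[0,0,-0.039]],[1,[0,2.99,0],[0,0,-0.039]],[1,[0,2.99,0],[0,0,-0.039]],[1,[0,2.99,0],[0,0,-0.039]],[1,[0,0,0],[0,0,0]]]'
python3 -m crank '[[1,[0,0,0],[0,0,0]],[1,[0,0,0],[0,0,0]],[1,[0,0,0],[0,0,0]]]'
python3 - <<'E'
from h import *
o=telemetry.get_obs(); print(o["position"],R.from_quat(o["ee_rot"]).as_matrix()[:,2].round(3))
A={}
for n in ("scene","top")*4:
  c=viewer.camera(n)
  for t in ["tip","plate","rib","lifter","bed","stand"]:
    ds=[(np.array(w(d["location"],c)),d["conf"]) for d in mark_of(t,c) if d["conf"]>.35]
    if t=="stand": ds=[d for d in ds if abs(d[0][0]-.438)<.02 and abs(d[0][1]-.243)<.02]
    if ds: A.setdefault(n+t,[]).append(ds[0][0])
for k,v in A.items(): print(k,np.median(v,0).round(4),np.std(v,0).round(4),len(v))
cv2.imwrite("pics/top11.png",cv2.resize(c["frame"][60:260,150:340,::-1],None,fx=3,fy=3,interpolation=2))
E
```

```text
clock: 22.95
position: [0.434, 0.2485, 0.1395]
ee_rot: [-0.471, 0.526, 0.472, 0.527]
ft_force: [-0.1, -0.1, -1.6]
grip_width: 0.146
clock: 23.2
position: [0.4355, 0.2411, 0.1395]
ee_rot: [-0.47, 0.528, 0.47, 0.528]
ft_force: [-0.2, 0.5, -2.0]
grip_width: 0.146
[0.43546261 0.24114131 0.13948238] [ 0.116  0.993 -0.   ]
scenetip [0.5633 0.228  0.1197] [0.0014 0.0018 0.0013] 4
sceneplate [0.6659 0.0563 0.0301] [0.0995 0.081  0.0133] 4
scenerib [0.6811 0.0543 0.0293] [0.0009 0.0008 0.0014] 4
scenelifter [0.4346 0.2405 0.1572] [0.0017 0.0014 0.0018] 4
scenebed [0.6631 0.0504 0.0178] [0.0436 0.0774 0.0438] 4
toptip [0.5583 0.2304 0.1182] [0.0019 0.001  0.0013] 4
topplate [0.667  0.0499 0.0253] [0.0014 0.0004 0.0012] 4
toprib [0.6851 0.0581 0.0284] [0.0023 0.0015 0.0011] 3
topbed [0.6611 0.0491 0.0158] [0.0017 0.0008 0.0012] 4
topstand [ 0.4396  0.2433 -0.0023] [0.0003 0.0011 0.0012] 4
scenestand [ 0.4369  0.242  -0.0011] [0.0014 0.0004 0.0016] 3
```

View pics/top11.png

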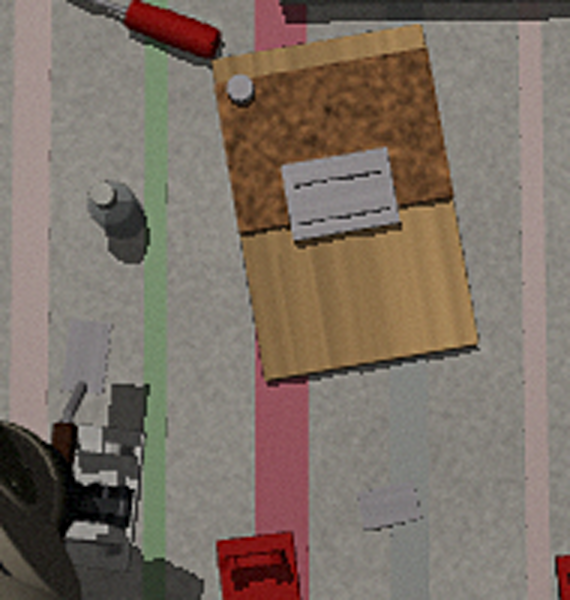

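The last picture shows the plate flat on the pad at (340,195), ribs up, overhanging the step slightly, with the bobbin and cover in place. Lowering the lifter into the forks.

```bash
python3 -m crank '[[1,[0,0.1,-2.5],[0,0,0]],[1,[0,0,-2.5],[0,0,0]],[1,[0,0,-2],[0,0,0]],[1,[0,0,-0.8],[0,0,0]],[1,[0,0,-0.5],[0,0,0]],[1,[0,0,-0.4],[0,0,0]],[1,[0,0,-0.3],[0,0,0]],[1,[0,0,0],[0,0,0]]]'
python3 - <<'E'
from h import *
c=viewer.camera("top")
g=lambda u,v,z:ray(150+u/3,60+v/3,z,c)[:2]
B=np.array([g(213,60,.016),g(421,25,.016),g(478,345,.016),g(266,382,.016)]); P=np.array([g(282,165,.028),g(387,148,.028),g(401,222,.028),g(296,240,.028)])
u=(B[0]+B[1]-B[2]-B[3]); L=np.linalg.norm(u)/2; u/=np.linalg.norm(u); o=B.mean(0)-.005*u
d=P.mean(0)-o; print("len",L,"yaw",np.arctan2(u[1],u[0]),"origin",o,"plate",P.mean(0),"board xy",d@u,d@[-u[1],u[0]])
E
```

```text
clock: 26.67
position: [0.4356, 0.2436, 0.0499]
ee_rot: [-0.471, 0.528, 0.471, 0.528]
ft_force: [-0.2, -0.7, -1.4]
grip_width: 0.14
len 0.25893914646583055 yaw 0.16118459612090383 origin [0.65974748 0.04829576] plate [0.6683494  0.05098709] board xy 0.008922340827319446 0.0012759371138532484
```

```bash
python3 -m crank '[[1,[0,0,-0.1],[0,0,0]],[1,[0,0,-0.1],[0,0,0]],[1,[0,0,0],[0,0,0]]]'
python3 -m crank '[[1,[0,0,-0.1],[0,0,0]],[1,[0,0,0],[0,0,0]],[1,[0,0,0],[0,0,0]]]'
```

```text
clock: 26.97
position: [0.4353, 0.2435, 0.0477]
ee_rot: [-0.471, 0.528, 0.471, 0.528]
ft_force: [0.9, 0.4, -1.3]
grip_width: 0.143
clock: 27.22
position: [0.4354, 0.2435, 0.0468]
ee_rot: [-0.47, 0.528, 0.471, 0.528]
ft_force: [-0.8, -0.4, 3.9]
grip_width: 0.144
```

The lifter is seated (4 N). Releasing and rising.

```bash
python3 -m crank '[[0.7,[0,0,0],[0,0,0]],[0.4,[0,0,0],[0,0,0]],[0,[0,0,0],[0,0,0]],[0,[0,0,0],[0,0,0]],[0,[0,0,0],[0,0,0]],[0,[0,0,0],[0,0,0]],[0,[0,0,0],[0,0,0]],[0,[0,0,0],[0,0,0]]]'
python3 -m crank '[[0,[0,0,1],[0,0,0]],[0,[0,0,3],[0,0,0]],[0,[0,0,3],[0,0,0]],[0,[0,0,3],[0,0,0]],[0,[0,0,3],[0,0,0]],[0,[0,0,2],[0,0,0]],[0,[0,0,0],[0,0,0]],[0,[0,0,0],[0,0,0]]]'
python3 - <<'E'
from h import *
A={}
for n in ("scene","top","wrist")*3:
  c=viewer.camera(n)
  for t in ["tip","plate","rib","lifter","stand","bobbin_a","cover","oil"]:
    ds=[(np.array(w(d["location"],c)),d["conf"]) for d in mark_of(t,c) if d["conf"]>.35]
    if t=="stand": ds=[d for d in ds if abs(d[0][0]-.438)<.02 and abs(d[0][1]-.243)<.02]
    if ds: A.setdefault(n+t,[]).append(ds[0][0])
for k,v in A.items(): print(k,np.median(v,0).round(4),len(v))
o=telemetry.get_obs(); print(o["position"],o["ft_force"],o["grip_width"],o["clock"])
E
```

```text
clock: 27.88
position: [0.4352, 0.2434, 0.0465]
ee_rot: [-0.471, 0.528, 0.471, 0.528]
ft_force: [-0.1, -0.6, -0.5]
grip_width: 0.999
clock: 28.55
position: [0.4358, 0.2437, 0.1982]
ee_rot: [-0.471, 0.527, 0.471, 0.529]
ft_force: [0.4, 0.3, -0.2]
grip_width: 0.998
sceneplate [0.6687 0.0531 0.03  ] 3
scenerib [0.6804 0.0544 0.0302] 3
scenelifter [0.4354 0.2431 0.0654] 3
scenestand [ 0.4346  0.2428 -0.0042] 3
scenebobbin_a [0.7494 0.1248 0.024 ] 3
scenecover [0.4266 0.0129 0.0024] 3
sceneoil [6.558e-01 2.266e-01 6.000e-04] 3
toptip [0.5606 0.2316 0.0247] 3
topplate [0.6675 0.0513 0.0236] 3
toprib [0.6811 0.0587 0.0298] 3
toplifter [0.6572 0.223  0.0268] 3
topstand [ 0.4404  0.2414 -0.0009] 3
topbobbin_a [0.7527 0.1276 0.0229] 3
topcover [0.425  0.0173 0.001 ] 3
topoil [6.600e-01 2.232e-01 1.000e-04] 3
wristtip [0.5579 0.2309 0.0238] 3
wristlifter [0.436  0.241  0.0655] 3
wriststand [0.4382 0.2427 0.0016] 3
wristcover [0.4281 0.0151 0.0028] 3
wristoil [0.6553 0.2205 0.0017] 3
scenetip [0.5645 0.2281 0.0247] 2
[0.43521949 0.24338636 0.19649873] [-0.04521882  0.63665633  0.20659496] 1.0022548359217998 32.6
```

The lifter reads (0.436, 0.242, 0.065), level, over a stand at (0.438, 0.243). Everything else is unchanged, so I'm handing in.

```bash
python3 -c "
from h import *
print(manip.hand_in())"
```

```text
the job is handed in; nothing more can be done
None
```

The job was handed in at about 33 s, with the plate turned over on the pad and the lifter back across both forks. The hand-in gave no verdict, so what follows is from my own measurements.

**What I did:** I gripped the lifter at its middle and felt the bed with the blade. I slid the blade under the plate and pushed the plate against the step with about 10 N sideways. I levered the plate up through about 30° and 60° and pushed it past upright, so it fell onto the pad. Then I set the lifter back in the stand.

**Last checks:**
- **Plate:** It is flat with its ribs up, its middle about 8–14 mm above the bed (10 mm expected).
- **Plate along x:** The corner measurement put it about 9 mm past the bed point, and the trained networks put it at 3 to 6 mm. These disagree by a few millimetres, but both are inside −5 to 100 mm.
- **Lifter:** It is at (0.436, 0.242, 0.065), level and within about 4 mm of the stand's middle.
- **Other things:** Bobbin_a, the cover and the oil bottle are where they were, within measuring error. I did not re-measure bobbin_b or the tin, but the arm never went near them.
- **Forces:** The highest readings were about 10.5 N sideways and 10 N downwards on the bed, below the 20 N limit. I read forces only at the end of each move, so brief peaks within a move were not seen.

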